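# Slide the inked block under the spring cover

## Robot

A 6-joint arm with a two-finger parallel gripper is mounted at the origin on the work surface. World frame = base frame: x ahead of the robot, y to its left, z up, the work surface at z = 0. Lengths are in mm, angles in degrees, forces in N, time in s.
With the tool pointing down it reaches from about 300 to 850 mm from the base axis. Payload 4.2 kg.
Tool frame: the origin (TCP) lies at the very end of the fingers, on their centre line; the grasp point (between the pads) lies 19 mm behind it (env.grip_depth is the distance from the TCP to the grasp point, in mm); y points along the fingers, z is the direction in which the jaws open and shut, and the axes are right-handed (so a half turn about y gives the same grasp; the last joint's range is limited). The gripper opens to 91 mm and grips with 3 to 60 N. Pads are 32 mm wide; open, the fingers measure 118 mm over their backs; the gripper's body (76 mm by 178 mm) begins 60 mm behind the grasp point.
Start: joints at [-65.145, 18.312, 89.639, -0, 72.044, -1.146], TCP at [252.076, -516.818, 213.976] pointing down, gripper open.
Joint ranges: [-177.97, 177.97], [-48.28, 115.42], [12.27, 149.76], [-77.06, 257.06], [2.81, 150.46], [-146.56, 146.56]. Speed limits (degrees/s): [147.25, 147.25, 180, 180, 180, 180].

## Interface

Orientations are given as [roll, pitch, yaw] about the fixed x, y, z axes, in that order (R = Rz(yaw) Ry(pitch) Rx(roll)).
In Python, from workcell import state, imaging, job, env gives the robot as it stands.
- The arm moves only by the shell command python3 -m pendant 'ROWS' [FORCE]. ROWS is JSON, a list of rows, each an object with "delta_pos": the shift along the tool's x, y, z in cm, a list of three; "twist": the turn, a rotation vector about the tool's x, y, z in degrees, a list of three; "grip": the opening in per cent of the stroke, from 0 (shut) to 100 (fully open). In form: [{"delta_pos": [tx, ty, tz], "twist": [wx, wy, wz], "grip": grip}, ...]. A call has exactly 5 rows; each row is the pose to reach, as a shift and turn from the pose commanded when the call began, along the tool's axes at that moment; what a row does not reach only later rows make up. A row lasts 1/10 s, in which the tool goes at most 50 mm and 8.59 degrees, less where a joint would pass 70% of its speed; a pose out of reach is approached as far as the arm can. A call with a gripper value outside its range is refused whole. The fingers move at their own pace and stop on an object; FORCE is the grip in N (left out, the last holds). Time passes only in rows, so rows that repeat a pose let the fingers close, or fill a call up. It gives the time, the measured TCP pose, the force and the opening at its end, in the units of the state.
- state(): the state, without advancing time (a new reading comes with each control period).
- imaging.grab_frame(name): name is "scene" or "top"; returns (picture, depth): 420x560x3 uint8, red, green, blue; 420x560 float32, mm along the optical axis (not along the pixel's ray), 0 where there is no reading.
- imaging.camera_info(name): a dict with "fx", "fy", "cx", "cy" (pixels), "R" (3x3) and "t" (3): a world point X has camera coordinates R X + t. Camera axes: x right, y down, z forward; pixel columns grow to the right and rows downward; lengths in mm; the calibration is good to about 2 mm. A picture is of the moment at which its call begins. camera_info takes no time and is no camera call.
- job.job_done(): hands the job in, once; it reports no verdict.
The state is a dict: "time_s": time; "qpos": joint angles; "qvel": joint speeds; "effort": joint torques, N m; "ee_pos": TCP position; "ee_rot": TCP orientation; "force": force on the tool from outside, world axes, zero at the start; "torque": the same for the moment, N m; "gripper_width": finger opening in mm.
Only numpy, scipy, OpenCV 4.12 (cv2) and the standard library are available. Lean on these libraries where they do the work, as an engineer would, in place of code of your own. Each camera call takes 0.05 s, during which the arm holds its last target.

## Task

Put the freshly inked printing block away in the drying bay: press the red rail of the blue spring cover down with one fingertip to hold the cover open, and with the other fingertip slide the block along the channel, under the cover, until it is fully home against the steel stop; keep the cover held open until it is home. Then let the cover spring shut behind the block. Do not lift, tip or pick up the block, and leave the ink roller, the tin and the scraper alone.

Things in the scene. Friction and masses are not known exactly. Their poses are not given: they have to be found in the camera images.
- bay: Drying bay: fixed plywood board 255 x 92 mm with a straight channel along x. Origin: underside of the board (table height), on the channel's centre line, at the mouth of the covered part; +x leads into that part, z up. Channel floor z = 5 mm; side walls' inner faces at y = -36 and +36 mm, 6 mm thick, top z = 26 mm, from x = -150 to 105 mm. Open above for x < 0, blue cover over x = 0 to 105 mm.
- stop (a point): Centre of the steel stop's face at the channel's end, at x = 92, y = 0, z = 15 mm of the bay; axes as the bay's. When the block is fully home its front face touches it: block centre at x = 52 mm, rear face at x = 12 mm of the bay.
- cover (a joint): Angle of the blue spring cover, rad: 0 = shut, 0.42 = fully open. Hinge along the bay's x at y = -48, z = 32 mm. Shut, the roof is level, z = 33 to 36 mm, over y = -50 to +36 mm for x = 30 to 105 mm; for x = 0 to 30 mm only over y = +8 to +36 mm: the rest is an open notch for a fingertip, but for a strip over the hinge, y = -60 to -44 mm, x = -150 to 40 mm. Fully open, its +y edge is at z = 70 mm.
- lip (a point): Middle of the lower edge of the yellow lip that hangs from the cover's front and bars the block; it moves with the cover. Shut: at x = 2, y = 22, z = 16 mm of the bay. The lip is 4 mm thick (x) and 28 mm wide (y = +8 to +36 mm). The block's top is at z = 25 mm and passes under it when the cover is open 0.2 rad or more.
- rail_mid (a point): Middle of the flat top of the cover's red press rail, 180 mm long (x = -150 to 30 mm of the bay) and 30 mm wide (y = -60 to -90 mm); a fingertip can slide along it. Shut: this point is at x = -60, y = -75, z = 20 mm of the bay; at 0.2 rad z = 15, at 0.3 rad 12.5, at 0.42 rad 10 mm. Pressing it down opens the cover, against a spring: 4 to 7 N at mid-width.
- block_center (a point): Centre (half-way up) of the loose printing block: light wood with a green carved top, 80 mm long (x), 66 mm wide (y), 20 mm tall, 0.08 to 0.17 kg. It starts in the open part of the channel, on the channel floor (bottom at z = 5 mm), its x axis nearly along the bay's x, with 3 mm play on either side.
- roller: Bystander: ink roller lying on the table, orange drum 40 mm across and 70 mm long, dark wooden handle towards its -x, 160 mm long in all. Origin under the middle of the drum, at table height.
- tin: Bystander: blue ink tin, 72 mm across, 55 mm tall. Origin at the centre of its underside.
- scraper: Bystander: ink scraper lying flat, 185 mm long, steel blade 50 mm wide towards its +x, dark wooden handle 14 mm thick. Origin at the joint of blade and handle, at table height.
Not all that is in view belongs to the job. What is meant by the part that bears block_center is not pink, and is the smaller of those in its own colour.

How it is judged:
By the outcome, as a careful person would: the job done as asked, in the order asked, and still so for the second after the job is handed in, with the robot touching nothing.
It also fails if it takes over 42 s, if anything falls off the work surface, if the arm or the gripper's body presses on something with over 40 N, if the wrist force passes 120 N, or if a joint passes its speed limit or range.

## Working session

There is one attempt and no reset: what is moved stays moved. The work goes in short steps, Python scripts to look and compute and a shell command to move; the robot and the scene stay as the last step left them, time stands still between calls to the robot, and variables do not carry over. Pictures are saved under pics/ and viewed, and the job is handed in when it is done.

```bash
mkdir -p pics; ls; python3 - <<'E'
from workcell import state, imaging, job, env
import cv2,numpy as np
print(state())
for n in ("scene","top"):
    p,d=imaging.grab_frame(n); cv2.imwrite(f"pics/{n}0.png",cv2.cvtColor(p,cv2.COLOR_RGB2BGR)); np.save(f"pics/{n}0.npy",d)
    print(n,imaging.camera_info(n))
E
```

```text
pics
{'time_s': 0.0, 'qpos': array([-6.51454168e+01,  1.83499977e+01,  8.97067038e+01,  4.30552896e-04,
        7.20446496e+01, -1.14435280e+00]), 'qvel': array([ 0.09450257, -0.0465891 ,  0.03985266, -0.02773831, -0.04461812,
        0.02697734]), 'effort': array([-3.37453501e-03, -4.12476110e+01, -2.31981432e+01,  7.26440549e-02,
        4.55460779e-02, -1.14132763e-04]), 'ee_pos': array([ 251.85394624, -516.33494783,  213.13475128]), 'ee_rot': array([-9.01013227e+01,  2.43338752e-03, -1.54001199e+02]), 'force': array([-0.05138657, -0.4672224 , -0.45259764]), 'torque': array([-0.00442793,  0.00596406,  0.01355462]), 'gripper_width': 91.29100315606162}
scene {'fx': 486.2995037523591, 'fy': 486.2995037523591, 'cx': 280.13514166162645, 'cy': 208.9517250731501, 'R': array([[-0.21981319,  0.975517  ,  0.00698107],
       [ 0.7104897 ,  0.16499016, -0.68409257],
       [-0.66849574, -0.1454126 , -0.72936179]]), 't': array([  28.90442132, -402.92582065, 1539.71707368])}
top {'fx': 440.9349677362624, 'fy': 440.9349677362624, 'cx': 282.275262716754, 'cy': 214.3086644420828, 'R': array([[ 2.43305275e-02, -9.99700943e-01,  2.45961807e-03],
       [-9.97175873e-01, -2.44437887e-02, -7.10125267e-02],
       [ 7.10514123e-02, -7.24899570e-04, -9.97472391e-01]]), 't': array([ 82.04557412, 617.98314015, 795.72655905])}
```

View pics/scene0.png

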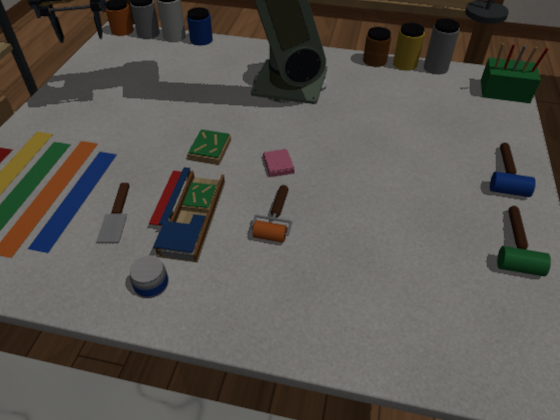

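View pics/top0.png

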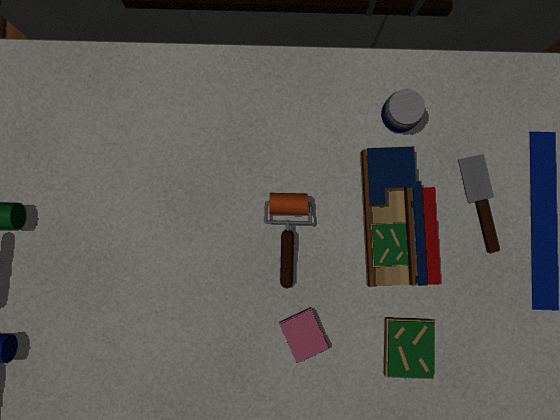

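The scene picture shows the bay at about (190,215). In the top picture there are three candidates: the green block in the channel at (390,245), a larger green block outside it at (410,347), and a pink one at (304,335). I choose the smaller green block, the one in the channel, and check it in a close crop.

```bash
cat > h.py <<'E'
import numpy as np
from workcell import imaging
def px2w(n,u,v,z):
    c=imaging.camera_info(n);R,t=np.array(c['R']),np.array(c['t'])
    r=R.T@np.array([(u-c['cx'])/c['fx'],(v-c['cy'])/c['fy'],1]);o=-R.T@t
    return o+r*(z-o[2])/r[2]
def pd2w(n,u,v,d):
    c=imaging.camera_info(n);R,t=np.array(c['R']),np.array(c['t'])
    return R.T@(np.array([(u-c['cx'])/c['fx'],(v-c['cy'])/c['fy'],1])*d-t)
def w2px(n,X):
    c=imaging.camera_info(n);x=np.array(c['R'])@np.array(X)+c['t'];return c['fx']*x[0]/x[2]+c['cx'],c['fy']*x[1]/x[2]+c['cy']
E
python3 - <<'E'
import cv2
p=cv2.imread("pics/top0.png")[140:295,350:450]
p=cv2.resize(p,None,fx=5,fy=5,interpolation=cv2.INTER_CUBIC)[:, :]
p=cv2.resize(p,(500,775)).copy()
p=p.transpose(1,0,2)[:,::1].copy() # rows=u, cols=v
for i in range(0,775,50): cv2.putText(p,str(140+i//5),(i,10),0,.35,(255,255,255),1); cv2.line(p,(i,0),(i,499),(90,90,90),1)
for i in range(0,500,50): cv2.putText(p,str(350+i//5),(0,i+4),0,.35,(255,255,255),1);cv2.line(p,(0,i),(774,i),(90,90,90),1)
cv2.imwrite("pics/crop0.png",p)
E
```

```text
(no output)
```

View pics/crop0.png

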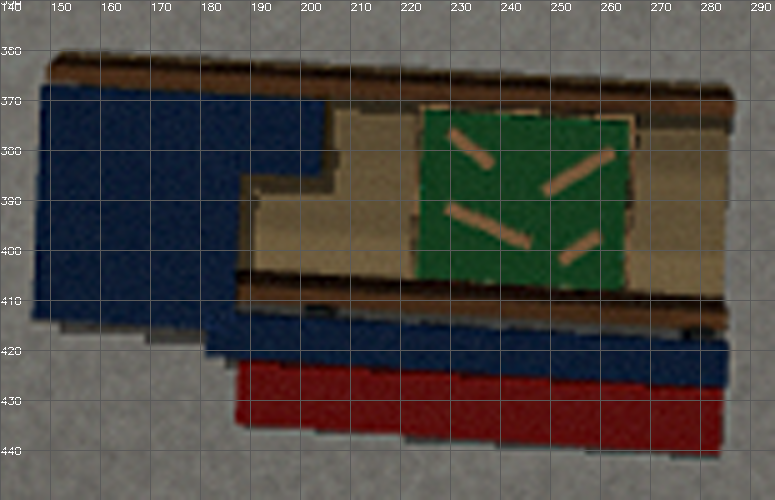

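```bash
cat >> h.py <<'E'
def fit(pts):
    A=np.array([p[2] for p in pts],float);B=np.array([px2w('top',p[0],p[1],p[3])[:2] for p in pts])
    a=A-A.mean(0);b=B-B.mean(0)
    th=np.arctan2((a[:,0]*b[:,1]-a[:,1]*b[:,0]).sum(),(a*b).sum())
    R=np.array([[np.cos(th),-np.sin(th)],[np.sin(th),np.cos(th)]]);t=B.mean(0)-R@A.mean(0)
    return th,R,t,B-(A@R.T+t)
E
python3 - <<'E'
from h import *
th,R,t,e=fit([(435,187,(30,-90),20),(422.5,187.5,(30,-60),20),(441,284,(-150,-90),20),(427.5,284.7,(-150,-60),20),
(367,148,(105,36),36),(369.5,205.5,(0,36),36),(385,204.5,(0,8),36),(384.5,188,(30,8),36),(413.5,146.5,(105,-50),36)])
print(np.degrees(th),t);print(e.round(1))
th2,R2,t2,e2=fit([(371,224.3,(40,33),25),(374,266,(-40,33),25),(407.8,264.7,(-40,-33),25),(405.8,222.7,(40,-33),25)])
print(np.degrees(th2),t2);print(e2.round(1)); print("block in bay",R.T@(t2-t))
d=np.load("pics/top0.npy")
for u,v in [(431,235),(390,155),(390,215),(376,195),(397,253),(365,230),(409,230)]: print(u,v,d[v,u],pd2w('top',u,v,d[v,u]).round(1))
for n,u,v in [("tin",403,110)]: print(px2w('top',u,v,55))
for u,v in [(287,287),(476,156),(497,250)]:print(px2w('top',u,v,10))
from workcell import state; print(state()['time_s'])
E
```

```text
4.043197615418629 [638.03790133 -99.79373676]
[[-0.3  0.6]
 [ 0.3 -6. ]
 [-0.2  2.3]
 [ 0.1 -2.8]
 [ 0.8  0.5]
 [-0.7  2.2]
 [-0.1  1.8]
 [ 0.3  0.9]
 [-0.3  0.6]]
3.823074816209727 [ 565.02538106 -101.66872833]
[[-1.6 -0.9]
 [ 1.8 -1.8]
 [ 1.3  2. ]
 [-1.5  0.7]]
block in bay [-72.9630078    3.27768246]
431 235 818.5245 [ 584.3 -179.8   18.9]
390 155 814.36707 [729.6 -99.1  33.4]
390 215 835.14105 [ 620.7 -106.9    4.8]
376 195 806.9514 [654.4 -73.5  35.4]
397 253 811.4291 [ 549.5 -115.7   23.5]
365 230 830.48553 [591.  -59.4   7.3]
409 230 814.1271 [ 592.4 -137.5   23.8]
[ 808.07735957 -116.77963585   55.        ]
[481.3888273   85.02266004  10.        ]
[ 736.7692066  -268.38888904   10.        ]
[ 559.50732992 -306.51799852   10.        ]
0.1
```

```bash
python3 - <<'E'
from h import *
th,R,t,e=fit([(435,187,(30,-90),20),(441,284,(-150,-90),20),(422.5,187.5,(30,-60),36),(427.5,284.7,(-150,-60),36),
(367,148,(105,36),36),(369.5,205.5,(0,36),36),(385,204.5,(0,8),36),(384.5,188,(30,8),36),(413.5,146.5,(105,-50),36)])
print(np.degrees(th),t);print(e.round(1))
for n,pt in [("wall L end",(-150,42,26)),("wall R end",(-150,-42,26)),("wall R inner",(-150,-36,26)),("rail",(-150,-90,20)),("stop",(92,0,15)),("blockhome",(52,0,25)),("roofc",(0,8,36))]:
    w=np.r_[R@pt[:2]+t,pt[2]]; print(n,w.round(1),np.round(w2px('top',w),1),np.round(w2px('scene',w),1))
E
python3 - <<'E'
import cv2
p=cv2.imread("pics/scene0.png")[160:265,140:240]
p=cv2.resize(p,None,fx=6,fy=6,interpolation=cv2.INTER_CUBIC)[:600]
for i in range(0,600,60): cv2.putText(p,str(140+i//6),(i,10),0,.35,(255,255,255),1);cv2.putText(p,str(160+i//6),(0,i+4),0,.35,(255,255,255),1)
cv2.imwrite("pics/crop1.png",p)
E
```

```text
3.6451669842647547 [638.13123693 -98.62314082]
[[ 0.3 -0.4]
 [ 0.4  0.1]
 [-1.6 -1.8]
 [ 1.8  0.3]
 [ 0.4  0. ]
 [-1.   1. ]
 [-0.3  0.7]
 [ 0.1 -0.1]
 [-0.1  0.2]]
wall L end [485.8 -66.2  26. ] [370.1 287.4] [222.7 174.1]
wall R end [ 491.1 -150.1   26. ] [416.  285.6] [189.9 170.3]
wall R inner [ 490.7 -144.1   26. ] [412.7 285.7] [192.2 170.6]
rail [ 494.2 -198.    20. ] [441.  284.2] [171.7 169.9]
stop [729.9 -92.8  15. ] [384.3 156.8] [177.8 250.5]
blockhome [690.  -95.3  25. ] [386.7 176.9] [182.5 233.6]
roofc [637.6 -90.6  36. ] [385.4 204.4] [192.  213.6]
```

View pics/crop1.png

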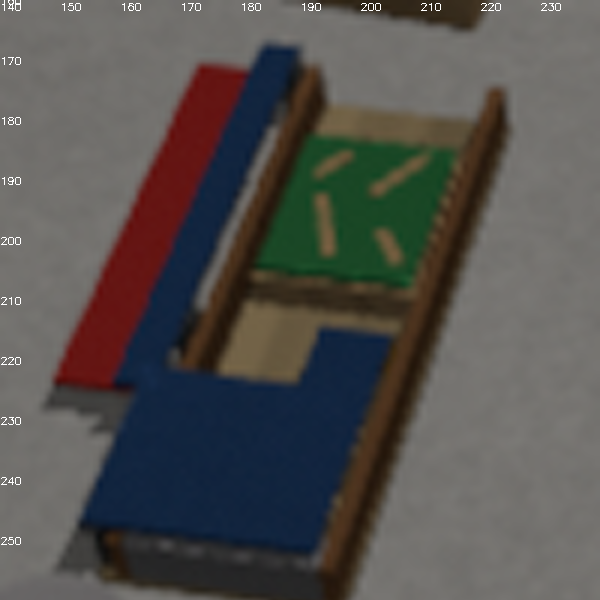

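The crops agree with the fit. The bay origin is at world (638, -99) with a yaw of 3.65°. The block is at bay x = -73, y = +1.6. The wall corners and roof corner reproject within about 1 px in both cameras.

Plan: tool vertical with the jaws along bay y and an opening of about 53.5 mm. One finger presses the rail at y = -75 while the other sits behind the block at y = -8.

```bash
cat >> h.py <<'E'
from scipy.spatial.transform import Rotation as Ro
YAW=3.645;T0=np.array([638.1,-98.6,0]);RB=Ro.from_euler('z',YAW,degrees=True).as_matrix()
def go(x,y,z):
    from workcell import state
    s=state();R=Ro.from_euler('xyz',s['ee_rot'],degrees=True)
    tgt=RB@np.array([x,y,z])+T0
    Rt=Ro.from_euler('xyz',[-90,0,YAW-180],degrees=True)
    print("t",round(s['time_s'],2),"bay tcp",(RB.T@(s['ee_pos']-T0)).round(1),"rot",s['ee_rot'].round(2),"F",s['force'].round(1),"w",round(s['gripper_width'],1))
    print("delta cm",(R.inv().apply(tgt-s['ee_pos'])/10).round(2),"twist",(R.inv()*Rt).as_rotvec(degrees=True).round(2))
E
python3 -c "
from h import *
go(-136,-41.5,100)"
```

```text
t 0.1 bay tcp [-412.  -392.4  213.2] rot [ -90.09    0.   -154.  ] F [ 0.2  0.  -0.1] w 91.0
delta cm [-38.87  11.36 -21.94] twist [9.000e-02 2.236e+01 2.000e-02]
```

```bash
python3 -m pendant '[{"delta_pos":[-4,0,-2.2],"twist":[0,4,0],"grip":59},{"delta_pos":[-8,0,-4.5],"twist":[0,9,0],"grip":59},{"delta_pos":[-12,0,-6.8],"twist":[0,13,0],"grip":59},{"delta_pos":[-16,0,-9],"twist":[0,18,0],"grip":59},{"delta_pos":[-20,0,-11.3],"twist":[0,22.4,0],"grip":59}]' 20; python3 -c "
from h import *
go(-136,-41.5,100)"
```

```text
time_s: 0.6
ee_pos: [382.9, -325.9, 213.7]
ee_rot: [-90.0, -0.0, -176.6]
force: [1.5, -0.4, -0.3]
gripper_width: 55.2
t 0.6 bay tcp [-269.2 -210.6  213.7] rot [-9.0020e+01 -1.0000e-02 -1.7662e+02] F [ 1.5 -0.4 -0.3] w 55.2
delta cm [-13.24  11.37 -16.97] twist [ 0.02 -0.26  0.01]
```

```bash
python3 -m pendant '[{"delta_pos":[-3,0,-4],"twist":[0,0,0],"grip":59},{"delta_pos":[-6,2,-7.5],"twist":[0,0,0],"grip":59},{"delta_pos":[-9,5,-11],"twist":[0,0,0],"grip":59},{"delta_pos":[-12,8,-14.5],"twist":[0,0,0],"grip":59},{"delta_pos":[-12.5,10,-16.5],"twist":[0,0,0],"grip":59}]'; python3 -m pendant '[{"delta_pos":[0,0,0],"twist":[0,0,0],"grip":59},{"delta_pos":[0,0,0],"twist":[0,0,0],"grip":59},{"delta_pos":[0,0,0],"twist":[0,0,0],"grip":59},{"delta_pos":[0,0,0],"twist":[0,0,0],"grip":59},{"delta_pos":[0,0,0],"twist":[0,0,0],"grip":59}]';python3 -c "
from h import *
go(-136,-41.5,60)"
```

```text
time_s: 1.1
ee_pos: [498.5, -153.0, 112.7]
ee_rot: [-90.0, 0.1, -176.3]
force: [0.4, 0.5, -0.1]
gripper_width: 53.7
time_s: 1.6
ee_pos: [496.9, -156.2, 114.9]
ee_rot: [-89.9, 0.1, -176.5]
force: [0.8, 0.1, -0.1]
gripper_width: 53.5
t 1.6 bay tcp [-144.6  -48.5  114.9] rot [-8.9950e+01  1.0000e-01 -1.7649e+02] F [ 0.8  0.1 -0.1] w 53.5
delta cm [-0.85  5.49 -0.71] twist [-0.05 -0.14 -0.1 ]
```

```bash
python3 -m pendant '[{"delta_pos":[-0.4,1,-0.4],"twist":[0,0,0],"grip":59},{"delta_pos":[-0.8,3,-0.7],"twist":[0,0,0],"grip":59},{"delta_pos":[-0.85,5,-0.7],"twist":[0,0,0],"grip":59},{"delta_pos":[-0.85,5.7,-0.7],"twist":[0,0,0],"grip":59},{"delta_pos":[-0.85,5.7,-0.7],"twist":[0,0,0],"grip":59}]'; python3 - <<'E'
from h import *
import cv2
for n,(u0,u1,v0,v1) in {"scene":(130,270,130,270),"top":(330,470,150,300)}.items():
    p,d=imaging.grab_frame(n);p=cv2.cvtColor(p,cv2.COLOR_RGB2BGR)
    p=cv2.resize(p[v0:v1,u0:u1],None,fx=4,fy=4,interpolation=cv2.INTER_CUBIC);cv2.imwrite(f"pics/{n}1.png",p[:600])
go(-136,-41.5,12.5)
for y in (-8,-75): print(np.round(w2px("scene",RB@[-136,y,60]+T0),1),np.round(w2px("top",RB@[-136,y,60]+T0),1))
E
```

```text
time_s: 2.1
ee_pos: [503.9, -147.3, 55.8]
ee_rot: [-90.1, -0.1, -176.4]
force: [0.6, 0.2, 0.6]
gripper_width: 54.0
t 2.2 bay tcp [-135.8  -40.6   57.3] rot [-8.9980e+01  5.0000e-02 -1.7641e+02] F [ 0.3 -0.1 -0.3] w 53.6
delta cm [0.02 4.48 0.09] twist [-0.02 -0.05 -0.05]
[200.1 165.3] [402.1 280.1]
[173.4 162.2] [440.2 278.5]
```

View pics/scene1.png

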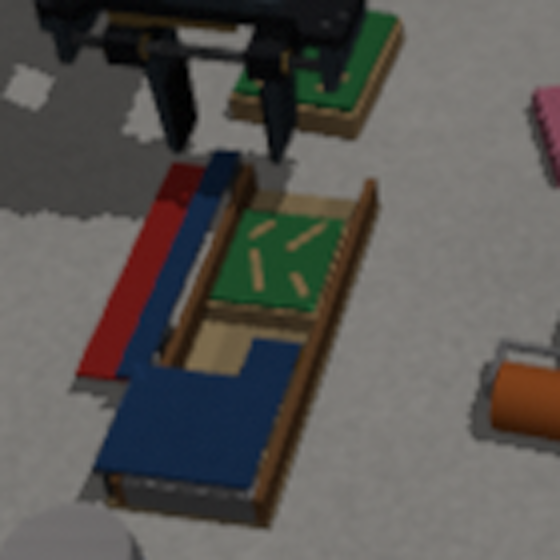

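View pics/top1.png

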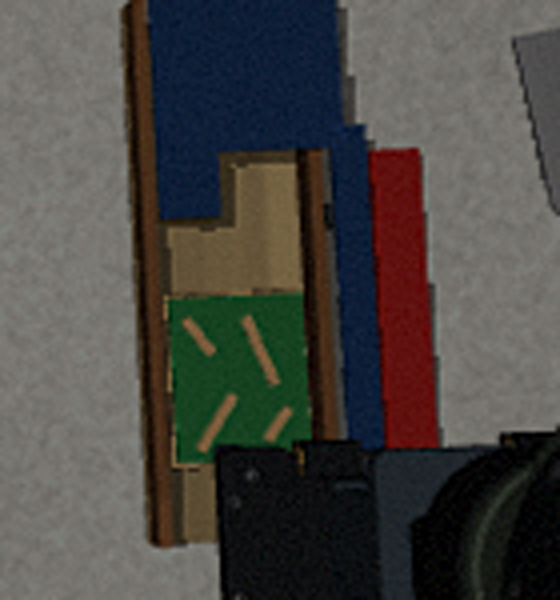

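Scene crop: the two fingertips, at about (175,150) and (277,160), line up with the red rail and the channel behind the block. Descending.

```bash
python3 -m pendant '[{"delta_pos":[0,1.2,0.05],"twist":[0,0,0],"grip":59},{"delta_pos":[0,2.4,0.1],"twist":[0,0,0],"grip":59},{"delta_pos":[0,3.2,0.1],"twist":[0,0,0],"grip":59},{"delta_pos":[0,3.2,0.1],"twist":[0,0,0],"grip":59},{"delta_pos":[0,3.2,0.1],"twist":[0,0,0],"grip":59}]'; python3 -c "
from h import *
go(-136,-41.5,12.5)"
```

```text
time_s: 2.7
ee_pos: [504.7, -148.5, 24.6]
ee_rot: [-90.0, -0.0, -176.4]
force: [-0.1, -1.0, 0.5]
gripper_width: 53.9
t 2.7 bay tcp [-136.3  -41.3   24.6] rot [-9.001e+01 -3.000e-02 -1.764e+02] F [-0.1 -1.   0.5] w 53.9
delta cm [-0.03  1.21  0.02] twist [ 0.01 -0.05  0.03]
```

```bash
python3 -m pendant '[{"delta_pos":[0,0.4,0],"twist":[0,0,0],"grip":59},{"delta_pos":[0,0.8,0],"twist":[0,0,0],"grip":59},{"delta_pos":[0,1.2,0],"twist":[0,0,0],"grip":59},{"delta_pos":[0,1.25,0],"twist":[0,0,0],"grip":59},{"delta_pos":[0,1.25,0],"twist":[0,0,0],"grip":59}]'; python3 - <<'E'
from h import *
import cv2
for n,(u0,u1,v0,v1) in {"scene":(130,270,130,270)}.items():
    p,d=imaging.grab_frame(n);p=cv2.cvtColor(p,cv2.COLOR_RGB2BGR)
    p=cv2.resize(p[v0:v1,u0:u1],None,fx=4,fy=4,interpolation=cv2.INTER_CUBIC);cv2.imwrite(f"pics/{n}2.png",p[:600])
go(-120,-41.5,12.5)
E
```

```text
time_s: 3.2
ee_pos: [505.8, -148.2, 13.7]
ee_rot: [-90.0, 0.1, -176.4]
force: [-1.0, 3.5, 8.8]
gripper_width: 53.6
t 3.25 bay tcp [-135.2  -41.1   13.8] rot [-8.9990e+01  1.4000e-01 -1.7641e+02] F [-0.7  3.6  8.7] w 53.8
delta cm [-1.52  0.13  0.04] twist [-0.01 -0.06 -0.14]
```

View pics/scene2.png

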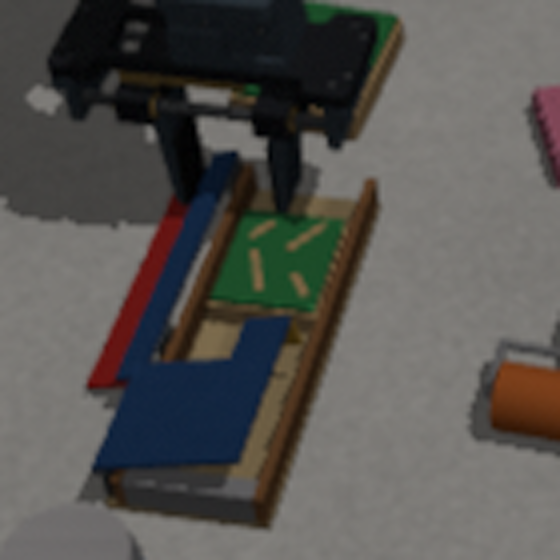

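```bash
python3 - <<'E'
from h import *
for th in (.2,.25,.3,.35,.42):
    c,s=np.cos(th),np.sin(th)
    f=lambda x,y,z: np.round(w2px("scene",RB@[x,-48+(y+48)*c-(z-32)*s,32+(y+48)*s+(z-32)*c]+T0),1)
    print(th,f(0,36,36),f(105,36,36))
E
```

```text
0.2 [202.2 209.9] [188.8 246.2]
0.25 [201.5 208.6] [188.  244.9]
0.3 [200.7 207.3] [187.1 243.6]
0.35 [199.8 206. ] [186.2 242.3]
0.42 [198.5 204.2] [184.7 240.5]
```

The observed cover corner (202.5, 210) puts the cover at only about 0.2 rad, so I press about 3 mm deeper.

```bash
python3 -m pendant '[{"delta_pos":[0,0.1,0],"twist":[0,0,0],"grip":59},{"delta_pos":[0,0.2,0],"twist":[0,0,0],"grip":59},{"delta_pos":[0,0.35,0],"twist":[0,0,0],"grip":59},{"delta_pos":[0,0.35,0],"twist":[0,0,0],"grip":59},{"delta_pos":[0,0.35,0],"twist":[0,0,0],"grip":59}]'; python3 - <<'E'
from h import *
import cv2
for n,(u0,u1,v0,v1) in {"scene":(130,270,130,270)}.items():
    p,d=imaging.grab_frame(n);p=cv2.cvtColor(p,cv2.COLOR_RGB2BGR)
    p=cv2.resize(p[v0:v1,u0:u1],None,fx=4,fy=4,interpolation=cv2.INTER_CUBIC);cv2.imwrite(f"pics/{n}3.png",p[:600])
go(-120,-41.5,10.5)
E
```

```text
time_s: 3.75
ee_pos: [506.2, -148.5, 10.5]
ee_rot: [-90.0, 0.2, -176.4]
force: [-1.0, 1.6, 9.7]
gripper_width: 53.7
t 3.8 bay tcp [-134.8  -41.4   10.5] rot [ -89.95    0.19 -176.41] F [-0.6  2.5  9.6] w 53.9
delta cm [-1.48  0.01  0.01] twist [-0.05 -0.05 -0.19]
```

View pics/scene3.png

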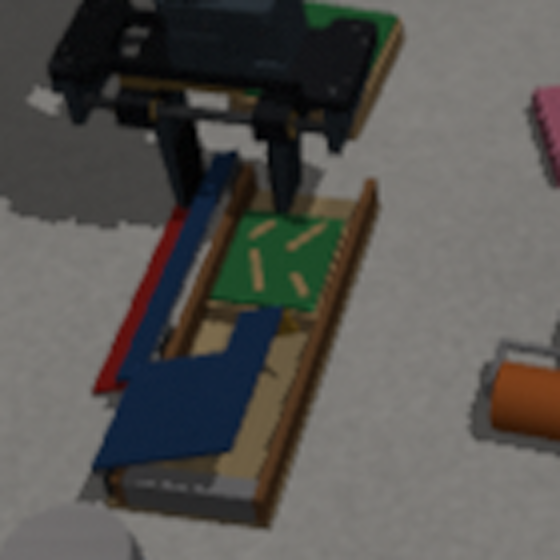

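The cover corner is now at about (200,207), which is about 0.32 rad, with 1.5 N to spare on clearance concerns being none visible. Sliding starts now.

```bash
python3 -m pendant '[{"delta_pos":[-0.5,0,0],"twist":[0,0,0],"grip":59},{"delta_pos":[-1.1,0,0],"twist":[0,0,0],"grip":59},{"delta_pos":[-1.7,0,0],"twist":[0,0,0],"grip":59},{"delta_pos":[-2.3,0,0],"twist":[0,0,0],"grip":59},{"delta_pos":[-2.9,0,0],"twist":[0,0,0],"grip":59}]'; python3 -c "
from h import *
go(-80,-41.5,10.5)"
```

```text
time_s: 4.3
ee_pos: [532.5, -147.4, 9.4]
ee_rot: [-89.9, -0.2, -176.4]
force: [-4.8, -2.0, 5.5]
gripper_width: 54.2
t 4.3 bay tcp [-108.5  -42.     9.4] rot [-8.9950e+01 -1.5000e-01 -1.7636e+02] F [-4.8 -2.   5.5] w 54.2
delta cm [-2.85 -0.12 -0.05] twist [-0.05 -0.    0.15]
```

```bash
python3 -m pendant '[{"delta_pos":[-0.6,0,-0.05],"twist":[0,0,0],"grip":59},{"delta_pos":[-1.2,-0.05,-0.05],"twist":[0,0,0],"grip":59},{"delta_pos":[-1.8,-0.05,-0.05],"twist":[0,0,0],"grip":59},{"delta_pos":[-2.4,-0.05,-0.05],"twist":[0,0,0],"grip":59},{"delta_pos":[-3,-0.05,-0.05],"twist":[0,0,0],"grip":59}]'; python3 - <<'E'
from h import *
import cv2
for n,(u0,u1,v0,v1) in {"scene":(130,270,130,270)}.items():
    p,d=imaging.grab_frame(n);p=cv2.cvtColor(p,cv2.COLOR_RGB2BGR)
    p=cv2.resize(p[v0:v1,u0:u1],None,fx=4,fy=4,interpolation=cv2.INTER_CUBIC);cv2.imwrite(f"pics/{n}4.png",p[:600])
go(-45,-41.5,10.5)
E
```

```text
time_s: 4.8
ee_pos: [563.3, -144.7, 9.7]
ee_rot: [-90.0, -0.1, -176.4]
force: [-3.8, -3.5, 6.0]
gripper_width: 53.8
t 4.85 bay tcp [-76.2 -41.4   9.8] rot [-8.9950e+01  3.0000e-02 -1.7638e+02] F [-1.8 -1.9  4.7] w 54.0
delta cm [-3.12 -0.07  0.01] twist [-0.05 -0.03 -0.03]
```

View pics/scene4.png

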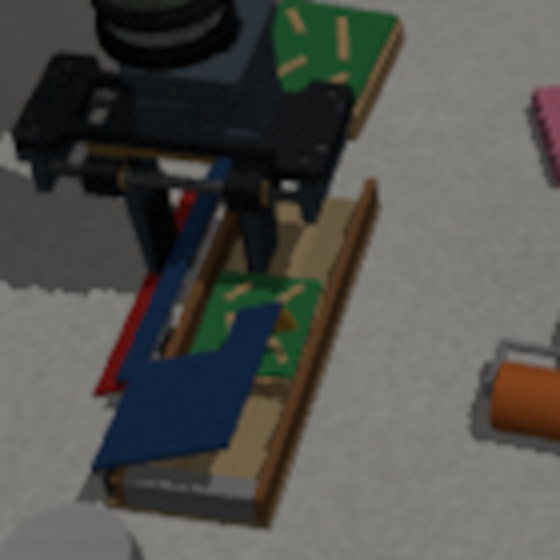

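The scene crop shows the block's front passing under the lip at about (285,320), with the cover still at roughly 0.33 rad. I keep sliding.

```bash
python3 -m pendant '[{"delta_pos":[-0.6,0,0],"twist":[0,0,0],"grip":59},{"delta_pos":[-1.2,0,0],"twist":[0,0,0],"grip":59},{"delta_pos":[-1.8,0,0],"twist":[0,0,0],"grip":59},{"delta_pos":[-2.4,0,0],"twist":[0,0,0],"grip":59},{"delta_pos":[-3,0,0],"twist":[0,0,0],"grip":59}]'; python3 -c "
from h import *
go(-4,-41.5,10.5)"
```

```text
time_s: 5.35
ee_pos: [593.3, -142.8, 9.6]
ee_rot: [-90.0, -0.1, -176.4]
force: [-4.8, -3.4, 5.6]
gripper_width: 54.1
t 5.35 bay tcp [-47.5 -41.3   9.6] rot [-8.9960e+01 -8.0000e-02 -1.7638e+02] F [-4.8 -3.4  5.6] w 54.1
delta cm [-4.35 -0.09  0.02] twist [-0.04 -0.02  0.08]
```

```bash
python3 -m pendant '[{"delta_pos":[-0.6,0,0],"twist":[0,0,0],"grip":59},{"delta_pos":[-1.2,0,0],"twist":[0,0,0],"grip":59},{"delta_pos":[-1.8,0,0],"twist":[0,0,0],"grip":59},{"delta_pos":[-2.4,0,0],"twist":[0,0,0],"grip":59},{"delta_pos":[-2.9,0,0],"twist":[0,0,0],"grip":59}]'; python3 - <<'E'
from h import *
import cv2
for n,(u0,u1,v0,v1) in {"scene":(130,270,130,270)}.items():
    p,d=imaging.grab_frame(n);p=cv2.cvtColor(p,cv2.COLOR_RGB2BGR)
    p=cv2.resize(p[v0:v1,u0:u1],None,fx=4,fy=4,interpolation=cv2.INTER_CUBIC);cv2.imwrite(f"pics/{n}5.png",p[:600])
go(-4,-41.5,10.5)
E
```

```text
time_s: 5.85
ee_pos: [622.4, -141.0, 9.6]
ee_rot: [-90.0, -0.1, -176.4]
force: [-3.8, -3.0, 5.4]
gripper_width: 53.6
t 5.9 bay tcp [-17.3 -41.4   9.7] rot [-8.9950e+01  2.0000e-02 -1.7638e+02] F [-3.1 -2.1  4.4] w 53.6
delta cm [-1.33 -0.08  0.01] twist [-0.05 -0.03 -0.02]
```

View pics/scene5.png

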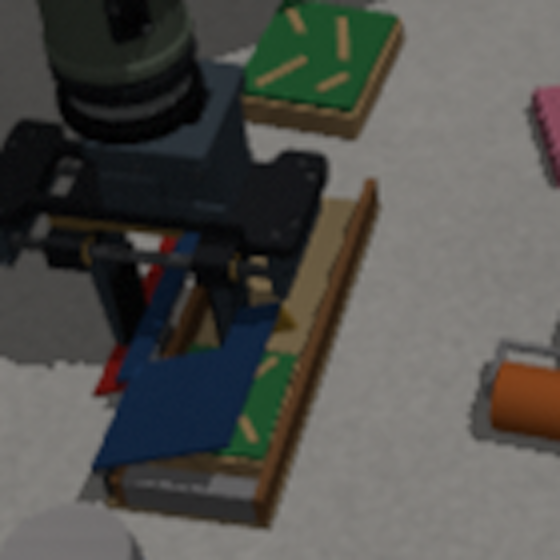

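The block is under the cover with about 13 mm left. I go slowly now and watch the force.

```bash
python3 -m pendant '[{"delta_pos":[-0.2,0,0],"twist":[0,0,0],"grip":59},{"delta_pos":[-0.4,0,0],"twist":[0,0,0],"grip":59},{"delta_pos":[-0.6,0,0],"twist":[0,0,0],"grip":59},{"delta_pos":[-0.8,0,0],"twist":[0,0,0],"grip":59},{"delta_pos":[-1,0,0],"twist":[0,0,0],"grip":59}]'; python3 -c "
from h import *
go(-4,-41.5,10.5)"
```

```text
time_s: 6.4
ee_pos: [632.0, -140.3, 9.6]
ee_rot: [-90.0, -0.1, -176.4]
force: [-5.0, -1.7, 5.2]
gripper_width: 53.7
t 6.4 bay tcp [ -8.8 -41.3   9.6] rot [-8.9970e+01 -7.0000e-02 -1.7639e+02] F [-5.  -1.7  5.2] w 53.7
delta cm [-0.48 -0.09  0.02] twist [-0.03 -0.03  0.07]
```

```bash
python3 -m pendant '[{"delta_pos":[-0.1,0,0],"twist":[0,0,0],"grip":59},{"delta_pos":[-0.2,0,0],"twist":[0,0,0],"grip":59},{"delta_pos":[-0.3,0,0],"twist":[0,0,0],"grip":59},{"delta_pos":[-0.35,0,0],"twist":[0,0,0],"grip":59},{"delta_pos":[-0.4,0,0],"twist":[0,0,0],"grip":59}]'; python3 -c "
from h import *
go(-4,-41.5,10.5)"
```

```text
time_s: 6.9
ee_pos: [635.4, -140.1, 9.6]
ee_rot: [-90.0, -0.1, -176.4]
force: [-6.4, -4.1, 7.1]
gripper_width: 53.8
t 6.9 bay tcp [ -5.4 -41.3   9.6] rot [-8.9980e+01 -1.4000e-01 -1.7638e+02] F [-6.4 -4.1  7.1] w 53.8
delta cm [-0.13 -0.09  0.02] twist [-0.02 -0.02  0.14]
```

```bash
python3 -m pendant '[{"delta_pos":[-0.05,0,0],"twist":[0,0,0],"grip":59},{"delta_pos":[-0.1,0,0],"twist":[0,0,0],"grip":59},{"delta_pos":[-0.15,0,0],"twist":[0,0,0],"grip":59},{"delta_pos":[-0.2,0,0],"twist":[0,0,0],"grip":59},{"delta_pos":[-0.2,0,0],"twist":[0,0,0],"grip":59}]'; python3 -c "
from h import *
go(-4,-41.5,10.5)"
```

```text
time_s: 7.4
ee_pos: [635.5, -140.0, 9.6]
ee_rot: [-90.0, -0.4, -176.3]
force: [-8.2, -3.3, 9.3]
gripper_width: 53.6
t 7.4 bay tcp [ -5.2 -41.1   9.6] rot [ -90.     -0.36 -176.34] F [-8.2 -3.3  9.3] w 53.6
delta cm [-0.12 -0.09  0.04] twist [0.   0.01 0.36]
```

```bash
python3 -m pendant '[{"delta_pos":[-0.1,0,0],"twist":[0,0,0],"grip":59},{"delta_pos":[-0.2,0,0],"twist":[0,0,0],"grip":59},{"delta_pos":[-0.3,0,0],"twist":[0,0,0],"grip":59},{"delta_pos":[-0.4,0,0],"twist":[0,0,0],"grip":59},{"delta_pos":[-0.4,0,0],"twist":[0,0,0],"grip":59}]'; python3 - <<'E'
from h import *
import cv2
for n,(u0,u1,v0,v1) in {"scene":(130,270,130,270)}.items():
    p,d=imaging.grab_frame(n);p=cv2.cvtColor(p,cv2.COLOR_RGB2BGR)
    p=cv2.resize(p[v0:v1,u0:u1],None,fx=4,fy=4,interpolation=cv2.INTER_CUBIC);cv2.imwrite(f"pics/{n}6.png",p[:600])
go(-4,-41.5,10.5)
for y in(-33,0,33): print(np.round((w2px("scene",RB@[92,y,25]+T0)-np.array([130,130]))*4))
E
```

```text
time_s: 7.9
ee_pos: [635.8, -139.9, 9.5]
ee_rot: [-90.0, -0.8, -176.3]
force: [-17.1, -5.4, 15.0]
gripper_width: 54.0
t 7.95 bay tcp [ -4.9 -41.1   9.6] rot [ -90.04   -0.82 -176.27] F [-17.1  -5.5  14.3] w 53.7
delta cm [-0.09 -0.09  0.04] twist [0.04 0.09 0.82]
[129. 463.]
[188. 470.]
[248. 478.]
```

View pics/scene6.png

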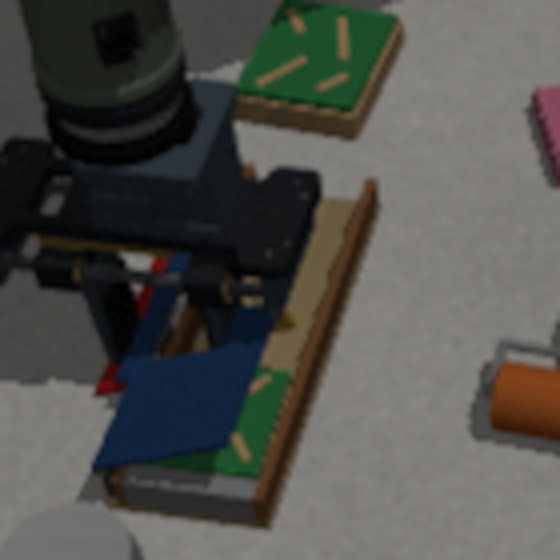

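The force rose to 17 N with no further motion, and the green top is flush with the grey stop at about (240,475). The block is home. I back off 3 cm with the rail still pressed, then lift.

```bash
python3 -m pendant '[{"delta_pos":[0.6,0,0],"twist":[0,0,0],"grip":59},{"delta_pos":[1.2,0,0],"twist":[0,0,0],"grip":59},{"delta_pos":[2,0,0],"twist":[0,0,0],"grip":59},{"delta_pos":[3,0,0],"twist":[0,0,0],"grip":59},{"delta_pos":[3.6,0,0],"twist":[0,0,0],"grip":59}]'; python3 - <<'E'
from h import *
import cv2
for n,(u0,u1,v0,v1) in {"scene":(130,270,130,270)}.items():
    p,d=imaging.grab_frame(n);p=cv2.cvtColor(p,cv2.COLOR_RGB2BGR)
    p=cv2.resize(p[v0:v1,u0:u1],None,fx=4,fy=4,interpolation=cv2.INTER_CUBIC);cv2.imwrite(f"pics/{n}7.png",p[:600])
go(-35,-41.5,30)
E
```

```text
time_s: 8.45
ee_pos: [609.5, -142.1, 10.9]
ee_rot: [-89.9, 0.4, -176.4]
force: [4.2, -1.2, 5.0]
gripper_width: 53.8
t 8.5 bay tcp [-32.3 -41.4  10.8] rot [ -89.91    0.36 -176.4 ] F [ 2.7 -1.9  6. ] w 53.8
delta cm [ 0.26 -1.92  0.01] twist [-0.09 -0.04 -0.36]
```

View pics/scene7.png

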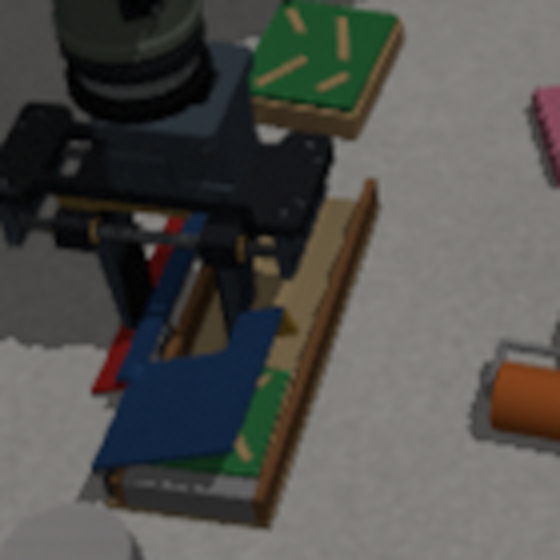

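The block stayed at the stop and the cover is still open. Lifting straight up now so the cover closes.

```bash
python3 -m pendant '[{"delta_pos":[0,-0.3,0],"twist":[0,0,0],"grip":59},{"delta_pos":[0,-0.7,0],"twist":[0,0,0],"grip":59},{"delta_pos":[0,-1.2,0],"twist":[0,0,0],"grip":59},{"delta_pos":[0,-2,0],"twist":[0,0,0],"grip":59},{"delta_pos":[0,-4,0],"twist":[0,0,0],"grip":59}]'; python3 -m pendant '[{"delta_pos":[0,-3,0],"twist":[0,0,0],"grip":59},{"delta_pos":[0,-6,0],"twist":[0,0,0],"grip":59},{"delta_pos":[4,-9,0],"twist":[0,0,0],"grip":59},{"delta_pos":[8,-10,0],"twist":[0,0,0],"grip":59},{"delta_pos":[12,-10,0],"twist":[0,0,0],"grip":59}]'; python3 -m pendant '[{"delta_pos":[4,0,0],"twist":[0,0,0],"grip":59},{"delta_pos":[8,0,0],"twist":[0,0,0],"grip":59},{"delta_pos":[10,0,0],"twist":[0,0,0],"grip":59},{"delta_pos":[10,0,0],"twist":[0,0,0],"grip":59},{"delta_pos":[10,0,0],"twist":[0,0,0],"grip":59}]'; python3 - <<'E'
from h import *
import cv2
for n,(u0,u1,v0,v1) in {"scene":(130,270,130,270),"top":(330,470,130,280)}.items():
    p,d=imaging.grab_frame(n);p=cv2.cvtColor(p,cv2.COLOR_RGB2BGR);cv2.imwrite(f"pics/{n}8f.png",p)
    p=cv2.resize(p[v0:v1,u0:u1],None,fx=4,fy=4,interpolation=cv2.INTER_CUBIC);cv2.imwrite(f"pics/{n}8.png",p[:600])
for x in (12,20):print(np.round((np.array(w2px("top",RB@[x,-20,25]+T0))-[330,130])*4))
E
```

```text
time_s: 9.0
ee_pos: [604.3, -140.4, 47.8]
ee_rot: [-90.2, -0.4, -176.4]
force: [0.1, -0.9, 0.2]
gripper_width: 53.6
time_s: 9.5
ee_pos: [486.0, -148.6, 151.0]
ee_rot: [-90.0, 0.1, -176.4]
force: [0.5, -0.4, -0.6]
gripper_width: 53.9
time_s: 10.0
ee_pos: [387.4, -155.2, 149.7]
ee_rot: [-90.0, 0.1, -176.4]
force: [0.0, -0.1, 0.4]
gripper_width: 53.9
[275. 272.]
[274. 254.]
```

View pics/scene8.png

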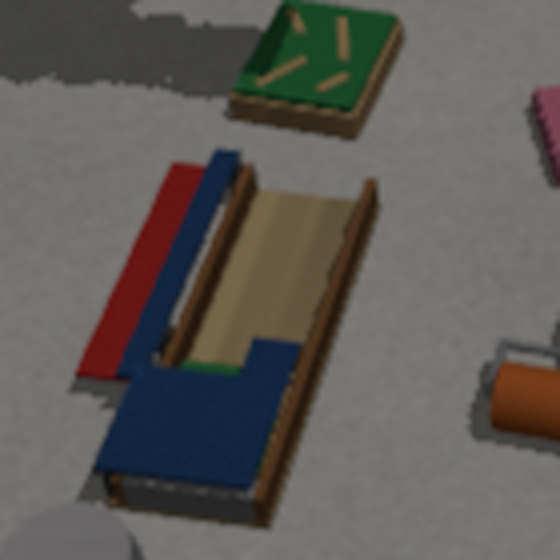

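View pics/top8.png

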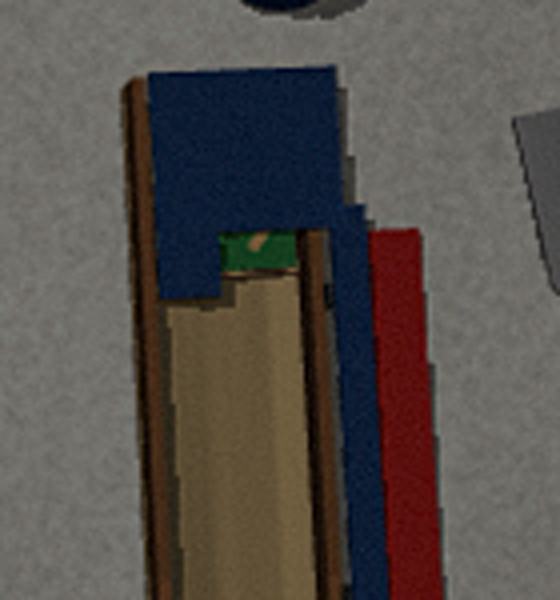

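View pics/top8f.png

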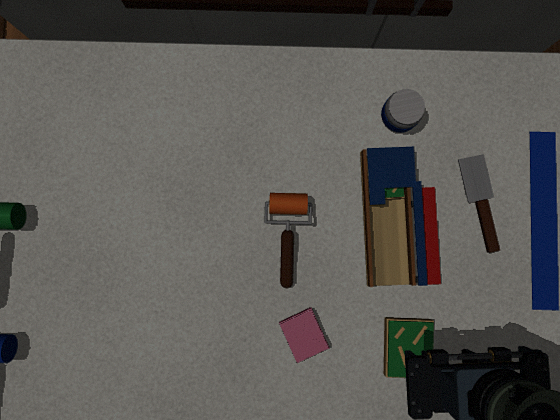

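The block's rear edge is at crop row ~272, exactly where x = 12 mm should appear. The cover is shut and the bystanders have not moved. Handing in.

```bash
python3 -c "
from workcell import job,state
print(state()['time_s'],state()['force']);print(job.job_done())"
```

```text
10.1 [-0.19277579  0.02576539 -1.21135728]
the job is handed in; nothing more can be done
None
```

I put the printing block away in the drying bay and handed the job in at 10.1 s. One finger held the red rail down, keeping the cover at about 0.32 rad by camera. The other pushed the smaller green block along the channel to the steel stop. I then backed off with the rail still pressed and lifted, and the cover sprang shut.

- **Block home:** the push force rose to about 17 N with no further movement. In the final top picture the block's rear edge is where x = 12 mm should appear. By arm position the finger's front face ended at about x = 11 mm, which is within the calibration error.
- **Cover:** it looks shut in both cameras, as it was at the start.
- **Bystanders:** in the final top picture the roller, tin and scraper are where they were at the start, and the robot is clear of everything.
- **Off expectation:**
  - My first press opened the cover only about 0.2 rad, so I pressed about 3 mm deeper before sliding.
  - Holding the cover open showed up to about 10 N at the wrist, against the 4 to 7 N given for the spring.
- **Correction:** while working I wrote "1.5 N to spare" about clearance; that figure was not a measurement and should be ignored.

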